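# Put the press dies back on their rack by size

### The arm

A 6-joint arm with a two-finger parallel gripper is mounted at the origin on the work surface. World frame = base frame: x ahead of the robot, y to its left, z up, the work surface at z = 0. Lengths are in m, angles in rad, forces in N, time in s.
With the tool pointing down it reaches from about 0.35 to 0.925 m from the base axis. Payload 6.4 kg.
Tool frame: the origin (TCP) lies at the very end of the fingers, on their centre line; the grasp point (between the pads) lies 19 mm behind it; z points along the fingers, y is the direction in which the jaws open and shut (so a half turn about z gives the same grasp; the last joint's range is limited). The gripper opens to 94 mm and grips with 3 to 60 N. Pads are 16 mm wide; open, the fingers measure 119 mm over their backs; the gripper's body (75 mm by 177 mm) begins 78 mm behind the grasp point.
Start: joints at [-1.346, 0.245, 1.558, -0, 1.339, -0.174], TCP at [0.252, -0.599, 0.205] pointing down, gripper open.
Joint ranges: [-3.13, 3.13], [-1.02, 2.26], [0.13, 2.54], [-0.95, 4.09], [0.21, 2.88], [-2.74, 2.74]. Speed limits (rad/s): [2.57, 2.57, 3.14, 3.14, 3.14, 3.14].

### API

Orientations are given as a unit quaternion [x, y, z, w].
In Python, from cell import get_obs, capture, get_calibration, order gives the robot as it stands.
- The arm moves only by the tool servo_tool, never from a script. Its argument "commands" is one flat list of numbers, 7 for each row, row after row: the turn, a rotation vector about the tool's x, y, z in rad, then the shift along the tool's x, y, z in cm, then the finger opening in cm, from 0 to 9.4. In form: [ax, ay, az, dx, dy, dz, claw, ax, ay, az, dx, dy, dz, claw, ...]. A call has 1 to 12 rows; each row shifts and turns the commanded pose from where the row before left it, along the tool's axes as they then stand; what a row does not reach is not made up. A row lasts 1/12 s, in which the tool goes at most 41.7 mm and 7.16 degrees, less where a joint would pass 70% of its speed; a pose out of reach is approached as far as the arm can. A call is refused whole if a number of a shift passes 4.17 or a number of a turn 0.125, either way. A call with a gripper value outside its range is refused whole. The fingers move at their own pace and stop on an object; "newtons" is the grip in N (left out, the last holds). Time passes only in rows, so rows that do not move let the fingers close. It gives the time, the measured TCP pose, the force and the opening at its end, in the units of the state.
- get_obs(): the state, without advancing time (a new reading comes with each control period).
- capture(name): name is "scene" or "top" or "wrist"; returns (picture, depth): 400x640x3 uint8, red, green, blue; 400x640 float32, m along the optical axis (not along the pixel's ray), 0 where there is no reading.
- get_calibration(name): a dict with "fx", "fy", "cx", "cy" (pixels), "R" (3x3) and "t" (3): a world point X has camera coordinates R X + t. Camera axes: x right, y down, z forward; pixel columns grow to the right and rows downward; lengths in m; the calibration is good to about 2 mm. The wrist camera is an equidistant fisheye: a pixel r from the principal point sees the ray r / f radians off the axis. A picture is of the moment at which its call begins: read the wrist's pose just before it. get_calibration takes no time and is no camera call; for the wrist camera it gives the pose at the moment of the call.
- order.finish_job(): hands the job in, once; it reports no verdict.
The state is a dict: "clock": time; "q": joint angles; "qvel": joint speeds; "joint_efforts": joint torques, N m; "position": TCP position; "tool_rot": TCP orientation; "force": force on the tool from outside, world axes, zero at the start; "moment": the same for the moment, N m; "opening": finger opening in m.
Only numpy, scipy, OpenCV 4.12 (cv2) and the standard library are available. Lean on these libraries where they do the work, as an engineer would, in place of code of your own. Each camera call takes 0.05 s, during which the arm holds its last target.

### The job

Put the four loose press dies back on the rack, one standing upright in the middle of each cork seat, in order of disc size: the largest next to the brass end post and ever smaller away from it, the smallest at the far end. Do not tip a die over on the way, and do not disturb the watch that lies among them.

Things in the scene. Friction and masses are not known exactly. Their poses are not given: they have to be found in the camera images.
- die_24: Loose press die, the smallest of four: a flat black plastic disc 24 mm in diameter, 12 mm thick, with an upright bare-metal stem 14 mm in diameter (15 mm at a thin dark band) on its centre, its top 48 mm above the underside. Stands on the table, disc down, 15 to 75 g; grip the stem from above. Origin: centre of the underside; z up along the stem. Round: yaw does not matter.
- die_34: Loose press die, the second smallest of four: a flat black plastic disc 34 mm in diameter, 12 mm thick, with an upright bare-metal stem 14 mm in diameter (15 mm at a thin dark band) on its centre, its top 48 mm above the underside. Stands on the table, disc down, 15 to 75 g; grip the stem from above. Origin: centre of the underside; z up along the stem. Round: yaw does not matter.
- die_44: Loose press die, the second largest of four: a flat black plastic disc 44 mm in diameter, 12 mm thick, with an upright bare-metal stem 14 mm in diameter (15 mm at a thin dark band) on its centre, its top 48 mm above the underside. Stands on the table, disc down, 15 to 75 g; grip the stem from above. Origin: centre of the underside; z up along the stem. Round: yaw does not matter.
- die_54: Loose press die, the largest of four: a flat black plastic disc 54 mm in diameter, 12 mm thick, with an upright bare-metal stem 14 mm in diameter (15 mm at a thin dark band) on its centre, its top 48 mm above the underside. Stands on the table, disc down, 15 to 75 g; grip the stem from above. Origin: centre of the underside; z up along the stem. Round: yaw does not matter.
- seat_a: Round cork seat, 58 mm across, 3 mm thick, fixed on the rack; the seat at the rack's right-hand end as seen from the robot (lowest y). Origin: centre of its underside, 12 mm above the table; its flat top is 15 mm above the table. Seats a, b, c, d form a straight row, 66 mm apart, along the seat's y axis (a to d); z up. The rack is a grey strip 360 x 76 mm, 12 mm high, turned up to 0.15 rad.
- seat_b: Round cork seat, 58 mm across, 3 mm thick, fixed on the rack; the second seat from the right. Origin: centre of its underside, 12 mm above the table; its flat top is 15 mm above the table. Seats a, b, c, d form a straight row, 66 mm apart, along the seat's y axis (a to d); z up. The rack is a grey strip 360 x 76 mm, 12 mm high, turned up to 0.15 rad.
- seat_c: Round cork seat, 58 mm across, 3 mm thick, fixed on the rack; the third seat from the right. Origin: centre of its underside, 12 mm above the table; its flat top is 15 mm above the table. Seats a, b, c, d form a straight row, 66 mm apart, along the seat's y axis (a to d); z up. The rack is a grey strip 360 x 76 mm, 12 mm high, turned up to 0.15 rad.
- seat_d: Round cork seat, 58 mm across, 3 mm thick, fixed on the rack; the seat at the left-hand end (highest y). Origin: centre of its underside, 12 mm above the table; its flat top is 15 mm above the table. Seats a, b, c, d form a straight row, 66 mm apart, along the seat's y axis (a to d); z up. The rack is a grey strip 360 x 76 mm, 12 mm high, turned up to 0.15 rad.
- end_post: Brass end post of the rack: a fixed upright pin 18 mm in diameter, 22 mm high, in line with the seats, 56 mm beyond the centre of an end seat: beside seat_a or beside seat_d, which changes between starts. The other end carries a low wide steel oil cup (28 mm across, 8 mm high). Origin: centre of its underside, 12 mm above the table.
- watch: Loose wristwatch head without strap (round steel case 40 mm across, 10 mm high, four lugs, crown, pale dial) lying dial up on the table among the dies. To be left alone. Origin: centre of its underside. A grey eye loupe (36 mm across, 28 mm high, a bystander) stands in the same row; neighbours there are at least 70 mm apart between centres.
Things that resemble listed ones, but are neither listed nor needed, are in the scene too. Leave any red look-alike of the die_24 alone.

How it is judged:
By the outcome, as a careful person would: the job done as asked, in the order asked, and still so for the second after the job is handed in, with the robot touching nothing.
It also fails if it takes over 96 s, if anything falls off the work surface, if the arm or the gripper's body presses on something with over 40 N, if the wrist force passes 120 N, or if a joint passes its speed limit or range.

## Working session

There is one attempt and no reset: what is moved stays moved. The work goes in short steps, Python scripts to look and compute and a tool call to move; the robot and the scene stay as the last step left them, time stands still between calls to the robot, and variables do not carry over. Pictures are saved under pics/ and viewed, and the job is handed in when it is done.

Besides the shell and the picture viewer there is one more tool, called after "Call:" as a command line: name --argument value ..., lists and objects as JSON in quotes. servo_tool: Moves the arm, as the interface text tells. Its arguments: {"type":"object","properties":{"commands":{"type":"array","items":{"type":"number"}},"newtons":{"type":"number"}},"required":["commands"]}

```bash
ls; mkdir -p pics; python3 - <<'E'
from cell import get_obs,capture,get_calibration
import cv2,numpy as np
print(get_obs())
for n in ["scene","top"]:
    p,d=capture(n); cv2.imwrite(f"pics/{n}0.png",p[:,:,::-1]); np.save(f"pics/{n}0.npy",d); np.save(f"pics/{n}0rgb.npy",p)
    print(n,get_calibration(n))
E
```

```text
pics
{'clock': 0.0, 'q': array([-1.34607950e+00,  2.45792130e-01,  1.55895189e+00, -4.26490409e-05,
        1.33872117e+00, -1.74092074e-01]), 'qvel': array([ 0.00035422, -0.00094026,  0.00026204, -0.00029067,  0.00058068,
       -0.00172276]), 'joint_efforts': array([ 5.94769645e-04, -4.15836096e+01, -3.14598513e+01,  6.85327244e-02,
        3.33159906e-02, -1.56436545e-04]), 'position': array([ 0.25227588, -0.59841315,  0.2043928 ]), 'tool_rot': array([ 9.80183316e-01,  1.98090359e-01, -4.44382481e-05, -9.35443783e-04]), 'force': array([-0.71869094,  0.13505372, -0.82307341]), 'moment': array([-0.05025439,  0.01682042,  0.01009557]), 'opening': 0.09416892990808337}
scene {'fx': 383.95832954790365, 'fy': 383.95832954790365, 'cx': 317.7741483939061, 'cy': 201.05599574840426, 'R': array([[-0.56713579,  0.8234477 ,  0.01705517],
       [ 0.60450124,  0.43022609, -0.6704355 ],
       [-0.55940615, -0.36991809, -0.74177177]]), 't': array([ 0.31606081, -0.31940229,  1.14835159])}
top {'fx': 385.1278390896974, 'fy': 385.1278390896974, 'cx': 316.2237016800346, 'cy': 201.02529923920096, 'R': array([[-0.0815547 , -0.99665237, -0.00573483],
       [-0.97003569,  0.08069536, -0.2291703 ],
       [ 0.2288659 , -0.01312693, -0.97336945]]), 't': array([0.04561733, 0.5420911 , 0.78989028])}
```

View pics/scene0.png

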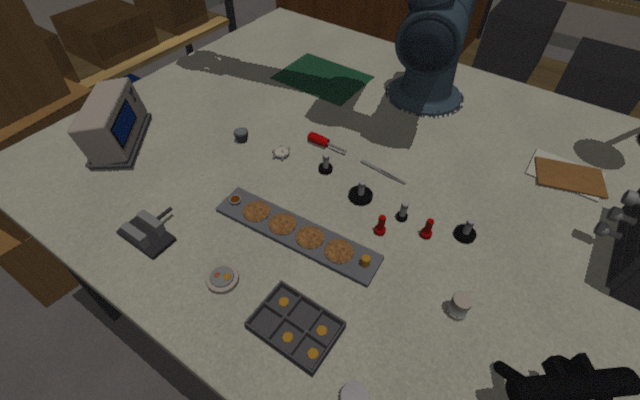

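View pics/top0.png

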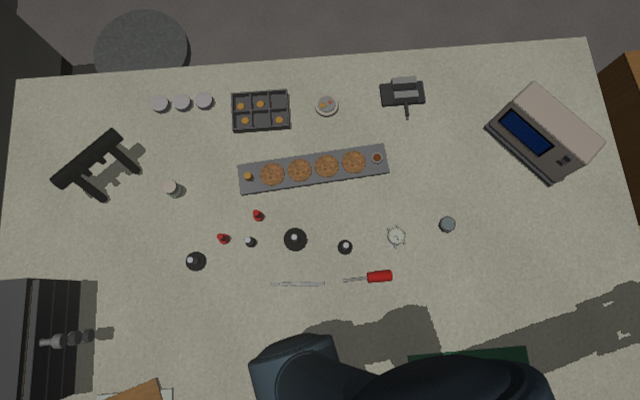

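The scene view shows the rack with the brass post at (366,260) and the cup at (235,200). In the top view the post is at (247,176), on the high-y side next to seat_d. The black dies are at about (195,260), (250,241), (294,239) and (345,246), with red look-alikes at (258,215) and (223,238). The watch is at (396,236) and the loupe at (447,224). Next I'll take crops and measure.

```bash
cat > h.py <<'E'
import numpy as np,cv2
from cell import get_obs,capture,get_calibration
def ray(c,u,v):
    d=np.array([(u-c['cx'])/c['fx'],(v-c['cy'])/c['fy'],1.0]); return c['R'].T@d, -c['R'].T@c['t']
def atz(c,u,v,z):
    r,o=ray(c,u,v); return o+r*(z-o[2])/r[2]
def proj(c,X):
    p=c['R']@np.asarray(X)+c['t']; return c['fx']*p[0]/p[2]+c['cx'],c['fy']*p[1]/p[2]+c['cy']
E
python3 - <<'E'
from h import *
c=get_calibration('top'); p=np.load('pics/top0rgb.npy'); d=np.load('pics/top0.npy')
cr=p[135:285,170:470]; cv2.imwrite('pics/topcrop.png',cv2.resize(cr,None,fx=2.6,fy=2.6,interpolation=cv2.INTER_CUBIC)[:,:,::-1])
# points
v,u=np.mgrid[0:400,0:640]
P=np.stack([(u-c['cx'])/c['fx']*d,(v-c['cy'])/c['fy']*d,d],-1); W=(P-c['t'])@c['R']
print('table z',np.median(W[290:300,200:300,2]),np.median(W[200:205,400:450,2]))
# dark disks
g=p.max(2)
m=((g<50)).astype(np.uint8)
sub=np.zeros_like(m); sub[200:275,170:370]=m[200:275,170:370]
n,l,s,ce=cv2.connectedComponentsWithStats(sub)
for i in range(1,n):
    if s[i,4]<15: continue
    cs,_=cv2.findContours((l==i).astype(np.uint8),0,2)
    (x,y),r=cv2.minEnclosingCircle(cs[0])
    print(s[i],(x,y),r,'disc top',atz(c,x,y,.012).round(4),'dia',2*(r+.5)*np.median(d[l==i])/c['fx'], 'zmed',np.median(W[l==i][:,2]))
# seats
hsv=cv2.cvtColor(p,cv2.COLOR_RGB2HSV)
m=((hsv[...,0]>5)&(hsv[...,0]<25)&(hsv[...,1]>80)).astype(np.uint8); s2=np.zeros_like(m); s2[140:200,230:400]=m[140:200,230:400]
n,l,s,ce=cv2.connectedComponentsWithStats(s2)
for i in range(1,n):
    if s[i,4]>20:
        print(s[i],ce[i],atz(c,*ce[i],.015).round(4))
for n_,(a,b) in dict(post=(247,176),cup=(377,158),red1=(258,215),red2=(223,238),watch=(396,236),loupe=(447,224)).items():
    print(n_,W[b,a].round(4))
E
```

```text
table z -0.0009140406242526074 -0.0015179268613606783
[284 228  23  23 344] (295.0, 239.0) 11.401854515075684 disc top [0.4707 0.0561 0.012 ] dia 0.05475607 zmed 0.01108454245631741
[246 238  10   9  37] (250.6666717529297, 242.0) 4.772702217102051 disc top [0.4722 0.1581 0.012 ] dia 0.024224102 zmed 0.011139778881674032
[338 240  14  14  98] (344.71929931640625, 246.8508758544922) 6.9696550369262695 disc top [ 0.4434 -0.0559  0.012 ] dia 0.034188017 zmed 0.010876934139220938
[186 252  20  18 212] (195.4729766845703, 260.7162170410156) 9.744474411010742 disc top [0.4399 0.285  0.012 ] dia 0.046582222 zmed 0.01113033384000923
[342 151  24  22 417] [353.39328537 161.59472422] [ 0.6448 -0.0966  0.015 ]
[315 155  24  22 417] [326.26139089 165.65947242] [ 0.64   -0.0308  0.015 ]
[373 154   8   7  46] [376.63043478 157.10869565] [ 0.6514 -0.1534  0.015 ]
[288 159  23  22 414] [299.04347826 169.7294686 ] [0.6353 0.0349 0.015 ]
[260 163  24  23 419] [271.78281623 173.82816229] [0.6305 0.1004 0.015 ]
[244 172   8   9  58] [247.68965517 175.9137931 ] [0.6301 0.1579 0.015 ]
post [0.6242 0.1565 0.0333]
cup [ 0.6478 -0.1533  0.0189]
red1 [0.5274 0.1339 0.0428]
red2 [0.4817 0.2137 0.0436]
watch [ 0.4587 -0.1761  0.0106]
loupe [ 0.4744 -0.2919  0.0262]
```

View pics/topcrop.png

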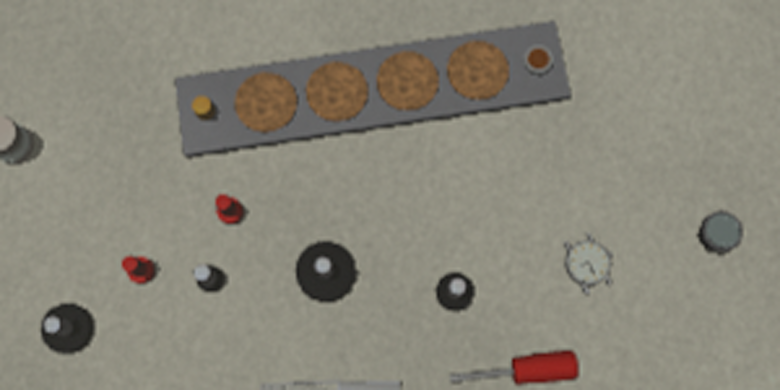

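The measured discs match the given sizes: 54.8, 46.6, 34.2 and 24.2 mm, with disc tops at z≈11–12 mm. The seats are 65.8 mm apart. The post is on the high-y side beside seat_d, so the order is die_54→d, die_44→c, die_34→b, die_24→a.

Candidates for die_24, by top-view pixel:
- black (250,241): small disc, bare-metal stem. **Chosen.**
- red (258,215): look-alike, leave alone.
- red (223,238): look-alike, leave alone.
- grey loupe (447,224) and the white cylinder at (173,188): not dies.

The close crop confirms the choice. I'll align the tool with the world axes and go over die_54.

Call:
servo_tool --commands '[0,0,0.1,0,0,0,5,0,0,0.1,0,0,0,5,0,0,0.1,0,0,0,5,0,0,0.1,0,0,0,5,0,0,0,1.3,-3.8,0,5,0,0,0,1.3,-3.8,0,5,0,0,0,1.3,-3.8,0,5,0,0,0,1.3,-3.8,0,5,0,0,0,1.3,-3.8,0,5,0,0,0,1.3,-3.8,0,5,0,0,0,1.3,-3.8,0,5,0,0,0,1.3,-3.8,0,5]'

```text
clock: 1.1
position: [0.3568, -0.293, 0.205]
tool_rot: [1.0, -0.001, -0.0, -0.0]
force: [1.6, 0.5, -0.2]
opening: 0.0499
```

Call:
servo_tool --commands '[0,0,0,1.3,-3.8,0,5,0,0,0,1.3,-3.8,0,5,0,0,0,1.3,-3.8,0,5,0,0,0,1.3,-3.8,0,5,0,0,0,1.3,-3.8,0,5,0,0,0,1.3,-3.8,0,5,0,0,0,1.3,-3.8,0,5,0,0,0,0,-3.8,0,5,0,0,0,0,0,0,5,0,0,0,0,0,0,5]'

```text
clock: 1.93
position: [0.4477, 0.0105, 0.205]
tool_rot: [1.0, 0.002, -0.0, 0.0]
force: [1.3, -0.0, -0.6]
opening: 0.05
```

```bash
python3 - <<'E'
from h import *
o=get_obs(); c=get_calibration('wrist'); p,d=capture('wrist'); cv2.imwrite('pics/w1.png',p[:,:,::-1]); np.save('pics/w1.npy',p); np.save('pics/w1d.npy',d)
print(o['clock'],o['position'],o['tool_rot'],o['q'],c)
E
```

```text
1.9333 [0.4477347  0.01046655 0.2050259 ] [ 9.99998757e-01  1.51678380e-03 -4.29714864e-04  3.38145478e-05] [-2.30603962e-01 -2.52078175e-01  2.05443713e+00 -2.70694375e-04
  1.34005453e+00  1.33722081e+00] {'fx': 309.70691628693146, 'fy': 309.70691628693146, 'cx': 317.53579447357953, 'cy': 198.70845937615414, 'R': array([[ 3.03577749e-03, -9.99995085e-01, -7.84136249e-04],
       [-9.70240603e-01, -3.13530709e-03,  2.42122575e-01],
       [-2.42123844e-01,  2.57705630e-05, -9.70245352e-01]]), 't': array([0.00977166, 0.40877447, 0.49818325])}
```

View pics/w1.png

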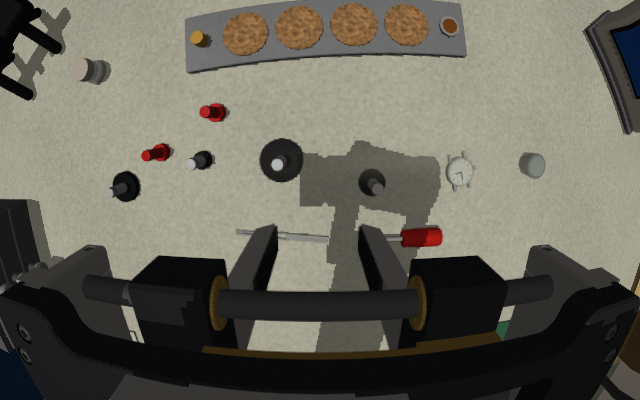

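The wrist view shows all four dies: 44 at (125,186), 24 at (200,160), 54 at (281,160) and 34 at (372,182). The seats and the brass post (198,38) are visible too. I'll refine the positions with the fisheye model and compare them with the top camera.

```bash
cat >> h.py <<'E'
def wray(c,u,v):
    x,y=u-c['cx'],v-c['cy']; r=np.hypot(x,y); th=r/c['fx']; s=np.sin(th)/max(r,1e-9)
    return c['R'].T@np.array([x*s,y*s,np.cos(th)]), -c['R'].T@c['t']
def watz(c,u,v,z):
    r,o=wray(c,u,v); return o+r*(z-o[2])/r[2]
def wproj(c,X):
    p=c['R']@np.asarray(X)+c['t']; th=np.arctan2(np.hypot(p[0],p[1]),p[2]); a=np.arctan2(p[1],p[0]); r=c['fx']*th
    return c['cx']+r*np.cos(a),c['cy']+r*np.sin(a)
E
python3 - <<'E'
from h import *
c=get_calibration('wrist'); p=np.load('pics/w1.npy')
D={'54':(.4707,.0561,.027),'24':(.4722,.1581,.012),'34':(.4434,-.0559,.017),'44':(.4399,.285,.022)}
S={'a':(.6448,-.0966,.029),'b':(.64,-.0308,.029),'c':(.6353,.0349,.029),'d':(.6305,.1004,.029)}
im=cv2.resize(p,None,fx=3,fy=3,interpolation=cv2.INTER_CUBIC)
def dr(x,y,z,r,col):
    t=np.linspace(0,2*np.pi,60)
    pts=np.array([wproj(c,(x+r*np.cos(a),y+r*np.sin(a),z)) for a in t])
    cv2.polylines(im,[np.int32((pts+.5)*3-.5)],True,col,1)
for k,(x,y,r) in D.items(): dr(x,y,.012,r,(0,255,0)); dr(x,y,.048,.007,(255,0,255)); dr(x,y,0,r,(0,200,255))
for k,(x,y,r) in S.items(): dr(x,y,.015,r,(0,255,0))
cv2.imwrite('pics/ov1.png',im[400:620,280:1200][:,:,::-1][:, :800]); cv2.imwrite('pics/ov2.png',im[0:220,540:1340][:,:,::-1])
hsv=cv2.cvtColor(p,cv2.COLOR_RGB2HSV)
m=((hsv[...,0]>5)&(hsv[...,0]<25)&(hsv[...,1]>80)).astype(np.uint8); m[70:]=0
n,l,s,ce=cv2.connectedComponentsWithStats(m)
for i in range(1,n):
    if s[i,4]>40:
        v,u=np.where(l==i); q=np.array([watz(c,a,b,.015)[:2] for a,b in zip(u,v)])
        print(s[i],q.mean(0).round(4), np.ptp(q,0).round(4))
E
```

```text
[ 330    3   48   43 1592] [ 0.6407 -0.0331] [0.0564 0.0569]
[ 384    4   45   42 1447] [ 0.6453 -0.0986] [0.0564 0.057 ]
[ 276    6   47   44 1615] [0.636  0.0322] [0.0568 0.0552]
[ 223   12   45   44 1541] [0.6313 0.0978] [0.0573 0.0555]
[443  19  14  14 157] [ 0.652  -0.1574] [0.0189 0.0189]
[190  30  19  17 229] [0.631 0.158] [0.0232 0.0251]
```

View pics/ov1.png

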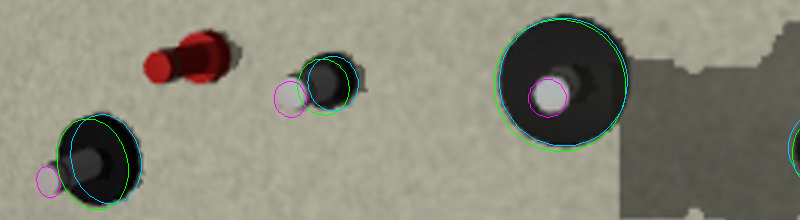

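View pics/ov2.png

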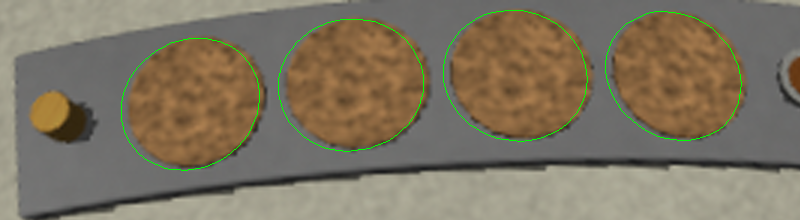

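Both cameras agree to within about 1 mm in x and 2 mm in y, with the same y offset for dies and seats. I'll use the mean. I'm moving above die_54.

Call:
servo_tool --commands '[0,0,0,1.15,-2.2,0,5,0,0,0,1.15,-2.2,0,5,0,0,0,0,0,3,5,0,0,0,0,0,3,5,0,0,0,0,0,3,5,0,0,0,0,0,3,5,0,0,0,0,0,1.5,5,0,0,0,0,0,0,5,0,0,0,0,0,0,5]'

```text
clock: 2.73
position: [0.4708, 0.0514, 0.07]
tool_rot: [1.0, -0.002, -0.001, -0.0]
force: [-0.1, -0.3, 0.7]
opening: 0.0499
```

```bash
cat > wv.py <<'E'
import sys
from h import *
n=sys.argv[1]; o=get_obs(); c=get_calibration('wrist'); p,d=capture('wrist'); np.save(f'pics/{n}.npy',p)
im=p.copy()
for a in sys.argv[2:]:
    x,y,z,r=map(float,a.split(','))
    pts=np.array([wproj(c,(x+r*np.cos(t),y+r*np.sin(t),z)) for t in np.linspace(0,6.28,60)])
    cv2.polylines(im,[np.int32(pts*16+8)],True,(0,255,0),1,shift=4)
cv2.imwrite(f'pics/{n}.png',im[:,:,::-1]); print(o['clock'],o['position'],o['tool_rot'],o['opening'],o['force'])
E
python3 wv.py w2 .471,.055,.012,.027 .471,.055,.048,.007
```

```text
2.7333 [0.47083028 0.05142182 0.07001781] [ 9.99997970e-01 -1.81883261e-03 -8.65859041e-04 -4.82067761e-05] 0.049921713851273995 [-0.06849505 -0.33459409  0.65064265]
```

View pics/w2.png

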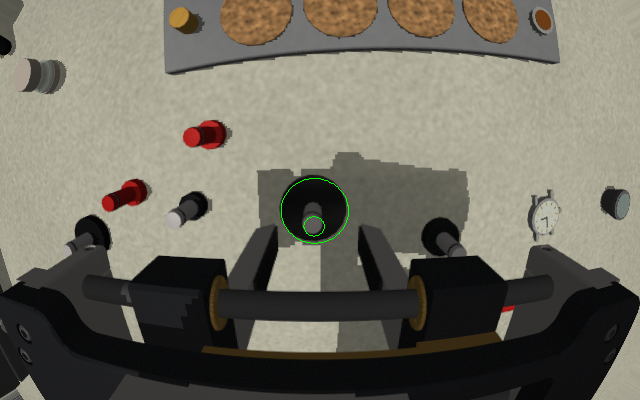

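The overlay fits the disc and stem (stem top at (314,227)). I'll shift 3.5 mm in y, descend and grip.

Call:
servo_tool --commands '[0,0,0,0,-0.35,1.2,5,0,0,0,0,0,2,5,0,0,0,0,0,2,5,0,0,0,0,0,0,5,0,0,0,0,0,0,1,0,0,0,0,0,0,1,0,0,0,0,0,0,1,0,0,0,0,0,0,1,0,0,0,0,0,0,1,0,0,0,0,0,0,1]' --newtons 15

```text
clock: 3.62
position: [0.4717, 0.0562, 0.0191]
tool_rot: [1.0, -0.001, 0.001, 0.0]
force: [-0.3, -0.7, 4.9]
opening: 0.0135
```

```bash
python3 wv.py w3 .471,.055,.012,.027 .471,.055,.048,.007
```

```text
3.6167 [0.47166612 0.05615259 0.01908489] [ 9.99999662e-01 -5.67124504e-04  5.83768305e-04  1.17043989e-04] 0.01348114964394411 [-0.29877415 -0.68942315  4.86217651]
```

View pics/w3.png

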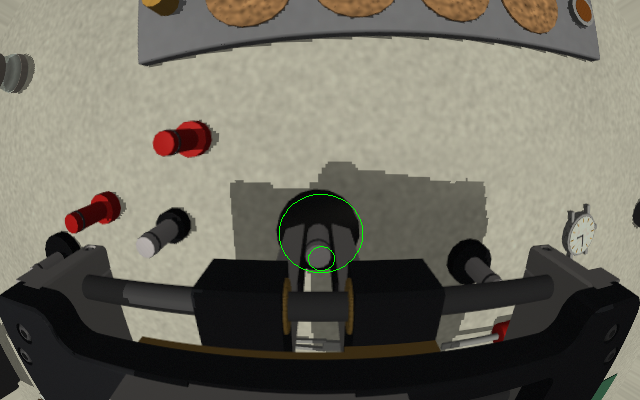

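The grip is centred on the stem. Lifting and carrying to seat_d.

Call:
servo_tool --commands '[0,0,0,0,0,-0.5,1,0,0,0,0,0,-1.5,1,0,0,0,0,0,-2,1,0,0,0,0,0,-1,1,0,0,0,2,-0.5,0,1,0,0,0,2.5,-0.7,0,1,0,0,0,2.5,-0.7,0,1,0,0,0,2.5,-0.7,0,1,0,0,0,2.5,-0.7,0,1,0,0,0,2.5,-0.7,0,1,0,0,0,1.4,-0.3,0,1,0,0,0,0,0,0,1]'

```text
clock: 4.67
position: [0.6326, 0.0994, 0.0687]
tool_rot: [1.0, -0.0, 0.001, -0.0]
force: [0.4, 0.5, 0.3]
opening: 0.0138
```

```bash
python3 wv.py w4 .6309,.0991,.015,.029 .6357,.0336,.015,.029; python3 - <<'E'
from h import *
p,d=capture('top'); cv2.imwrite('pics/t4.png',cv2.resize(p[130:280,170:470],None,fx=2.6,fy=2.6)[:,:,::-1])
E
```

```text
4.6667 [0.63263001 0.09942401 0.06870524] [ 9.99999425e-01 -3.57047682e-04  1.01021428e-03 -3.64222421e-05] 0.013786738209657184 [0.43626958 0.46608241 0.3381174 ]
```

View pics/w4.png

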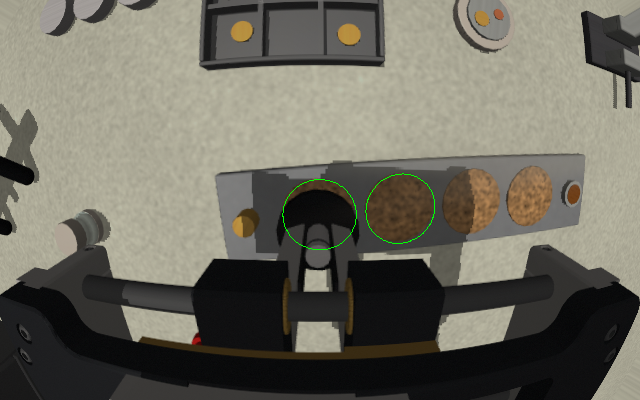

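View pics/t4.png

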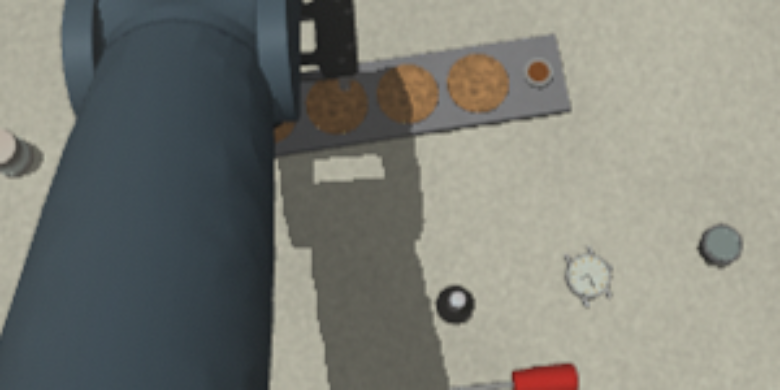

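```bash
cat > fit.py <<'E'
import sys
from h import *
from scipy.optimize import minimize
# draw candidates disc tops on close crop: name, z, r, then list x,y
n=sys.argv[1]; z=float(sys.argv[2]); r=float(sys.argv[3]); u0,v0=int(sys.argv[4]),int(sys.argv[5])
c=get_calibration('wrist'); p=np.load(f'pics/{n}.npy'); f=6
im=cv2.resize(p[v0:v0+95,u0:u0+130],None,fx=f,fy=f,interpolation=cv2.INTER_CUBIC)
cols=[(0,255,0),(255,255,0),(0,255,255),(255,0,255)]
for a,col in zip(sys.argv[6:],cols):
    x,y=map(float,a.split(','))
    for zz in (z,z-.012):
        pts=np.array([wproj(c,(x+r*np.cos(t),y+r*np.sin(t),zz)) for t in np.linspace(0,6.28,90)])-[u0,v0]
        cv2.polylines(im,[np.int32(((pts+.5)*f-.5)*16)],True,col,1,shift=4)
cv2.imwrite(f'pics/{n}_fit.png',im[:,:,::-1])
E
python3 fit.py w4 .0616 .027 255 165 .6326,.0994 .6346,.0994
```

```text
(no output)
```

View pics/w4_fit.png

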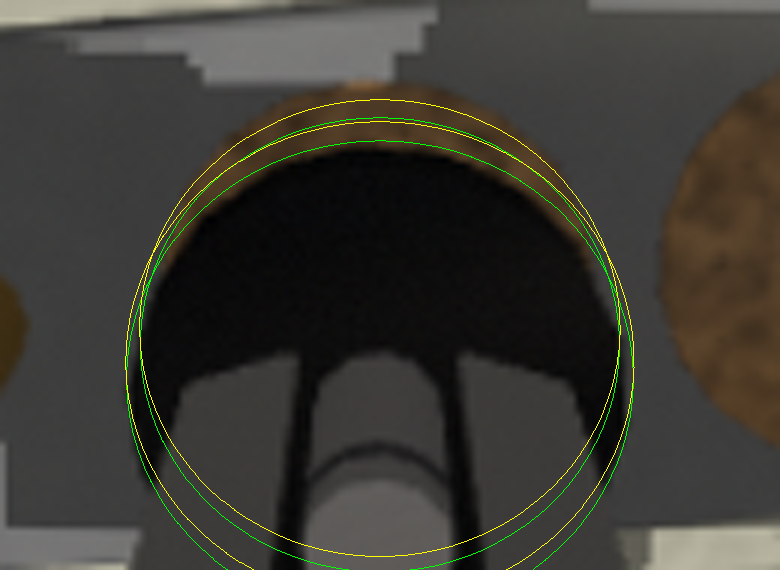

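```bash
python3 wv.py w5 .6309,.0991,.015,.029 .6357,.0336,.015,.029; python3 fit.py w5 .0616 .027 255 165 .6322,.0994 .6302,.0994; python3 -c "
from h import *
o=get_obs();print(o['clock'],o['position'],o['qvel'])"
```

```text
4.7667 [0.62973371 0.09909241 0.06798473] [ 9.99999704e-01 -4.72194998e-04 -6.07683751e-04  7.20228847e-06] 0.013472588335469167 [-0.25466487 -0.40337534 -1.22439032]
4.8167 [0.62914531 0.09900698 0.06790146] [-0.0042271  -0.01215322  0.01783393 -0.00080242 -0.00267329  0.00096966]
```

View pics/w5_fit.png

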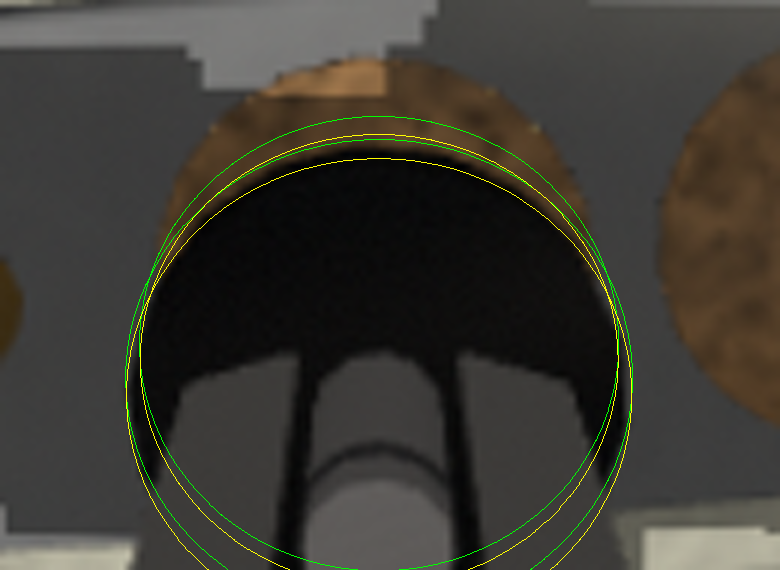

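View pics/w5.png

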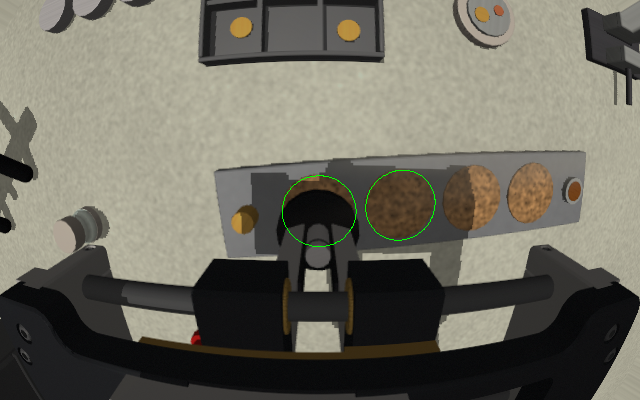

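```bash
sed -i "s/^im=p.copy/np.save(f'pics\/{n}_c.npy',c,allow_pickle=True); im=p.copy/" wv.py; sed -i "s/^c=get_calibration('wrist')/c=np.load(f'pics\/{n}_c.npy',allow_pickle=True).item()/" fit.py
cat > seat.py <<'E'
import sys
from h import *
# fit all visible cork blobs: mean on plane z .015
n=sys.argv[1]; c=np.load(f'pics/{n}_c.npy',allow_pickle=True).item(); p=np.load(f'pics/{n}.npy')
hsv=cv2.cvtColor(p,cv2.COLOR_RGB2HSV)
m=((hsv[...,0]>5)&(hsv[...,0]<25)&(hsv[...,1]>80)).astype(np.uint8); m[260:]=0
k,l,s,ce=cv2.connectedComponentsWithStats(m)
for i in range(1,k):
    if s[i,4]>150:
        v,u=np.where(l==i); q=np.array([watz(c,a,b,.015)[:2] for a,b in zip(u,v)])
        lo,hi=q.min(0),q.max(0)
        print(s[i],q.mean(0).round(4),((lo+hi)/2).round(4),(hi-lo).round(4))
E
python3 wv.py w6 .6309,.0991,.015,.029 .6357,.0336,.015,.029; python3 fit.py w6 .0610 .027 255 165 .6292,.0990 .6302,.0990; python3 seat.py w6
```

```text
4.8167 [0.62914531 0.09900698 0.06790146] [ 9.99999484e-01 -5.76354320e-04 -8.36649394e-04 -6.24958255e-06] 0.01368904510208761 [-0.24927506  0.07060341 -0.86892752]
[475   6  14  16 173] [ 0.7999 -0.0373] [ 0.7998 -0.0374] [0.0142 0.0134]
[230  16  23  22 380] [0.7764 0.1581] [0.7764 0.1579] [0.0178 0.0176]
[337  19  24  22 407] [0.7715 0.0765] [0.7714 0.0762] [0.0175 0.0174]
[ 507  162   46   61 2125] [ 0.6466 -0.0954] [ 0.6463 -0.0964] [0.0567 0.0576]
[ 443  165   57   65 2917] [ 0.6419 -0.0301] [ 0.6414 -0.031 ] [0.056  0.0568]
[ 365  169   68   69 3672] [0.6371 0.035 ] [0.6362 0.0344] [0.0561 0.0564]
[ 281  174   73   38 1104] [0.649  0.1003] [0.6453 0.0999] [0.0293 0.0564]
[568 181  13  20 193] [ 0.6491 -0.1591] [ 0.6489 -0.1592] [0.0197 0.0205]
[231 204  28  30 577] [0.6242 0.1583] [0.6241 0.1583] [0.0245 0.0231]
```

View pics/w6_fit.png

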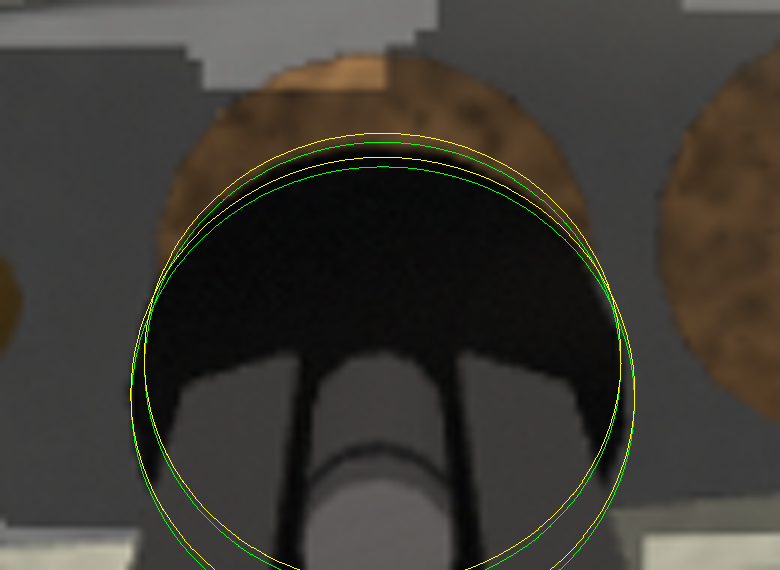

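The die's true x is ≈0.629 now that the arm has settled, and seat_d is at about (0.6316, 0.0998). I'll correct by 3 mm and descend.

Call:
servo_tool --commands '[0,0,0,0.3,-0.05,0,1,0,0,0,0,0,1,1,0,0,0,0,0,1,1,0,0,0,0,0,0.5,1,0,0,0,0,0,0,1,0,0,0,0,0,0,1,0,0,0,0,0,0,1]'

```text
clock: 5.45
position: [0.6333, 0.0995, 0.0434]
tool_rot: [1.0, -0.001, -0.0, 0.0]
force: [-0.1, -0.1, -0.4]
opening: 0.0135
```

```bash
python3 wv.py w7 .6316,.0998,.015,.029 .6367,.0346,.015,.029; python3 fit.py w7 .0362 .027 255 165 .6316,.0995; python3 seat.py w7|grep -v 0.7
```

```text
5.45 [0.63327856 0.09953113 0.04341827] [ 9.99999817e-01 -6.03939974e-04 -1.65122819e-05  7.14179439e-06] 0.01354264694489547 [-0.14411254 -0.09053548 -0.44262298]
[ 522  171   47   65 2298] [ 0.6468 -0.0951] [ 0.6463 -0.0964] [0.0568 0.0581]
[279 186  79  33 365] [0.6528 0.0991] [0.6484 0.0997] [0.0231 0.0551]
[584 191  13  20 198] [ 0.6489 -0.1599] [ 0.6488 -0.16  ] [0.0188 0.0202]
[223 219  31  32 727] [0.6237 0.1584] [0.6237 0.1586] [0.0246 0.0238]
```

View pics/w7.png

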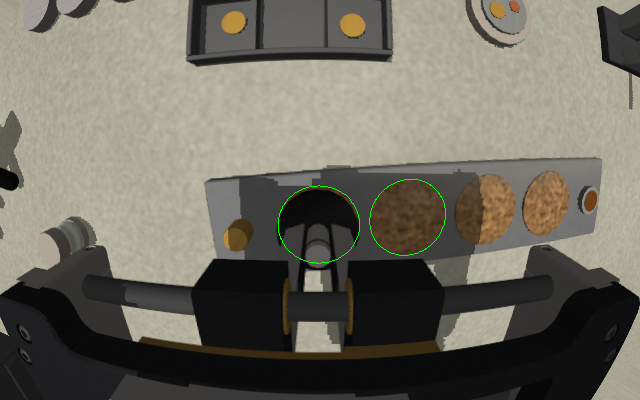

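View pics/w7_fit.png

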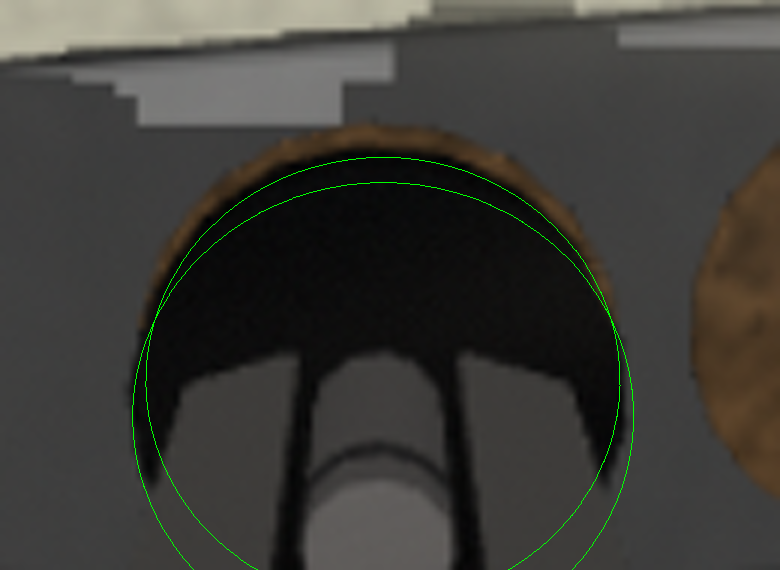

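The die is within 1 mm of the seat centre. Setting it down and releasing.

Call:
servo_tool --commands '[0,0,0,-0.05,0,0.4,1,0,0,0,0,0,0.3,1,0,0,0,0,0,0.2,1,0,0,0,0,0,0.05,1,0,0,0,0,0,0,1,0,0,0,0,0,0,1,0,0,0,0,0,0,1]'

```text
clock: 6.08
position: [0.6327, 0.0996, 0.034]
tool_rot: [1.0, -0.001, -0.0, -0.0]
force: [-1.7, -0.2, 1.6]
opening: 0.0138
```

Call:
servo_tool --commands '[0,0,0,0,0,0,4.5,0,0,0,0,0,0,4.5,0,0,0,0,0,0,4.5,0,0,0,0,0,0,4.5,0,0,0,0,0,-2,4.5,0,0,0,0,0,-3,4.5,0,0,0,0,0,-3,4.5,0,0,0,0,0,0,4.5,0,0,0,0,0,0,4.5]'

```text
clock: 6.83
position: [0.6344, 0.0995, 0.1164]
tool_rot: [1.0, -0.001, 0.002, 0.0]
force: [-0.1, -0.8, -0.3]
opening: 0.0446
```

```bash
python3 wv.py w8 .632,.0997,.027,.027 .6316,.0998,.015,.029 ; python3 seat.py w8|grep -v 0.7
```

```text
6.8333 [0.63441256 0.09951246 0.11638607] [ 9.99996882e-01 -5.89357383e-04  2.42633768e-03  4.65377903e-05] 0.04463692530375936 [-0.14907922 -0.82466769 -0.32168016]
[ 424  164   51   56 2196] [ 0.6413 -0.0306] [ 0.6411 -0.031 ] [0.0561 0.0565]
[ 358  167   58   58 2632] [0.637  0.0348] [0.6368 0.0342] [0.0557 0.0563]
[539 178  13  17 164] [ 0.6491 -0.1582] [ 0.6489 -0.1583] [0.0187 0.0198]
[246 197  23  24 395] [0.6246 0.1578] [0.6247 0.158 ] [0.0228 0.022 ]
```

View pics/w8.png

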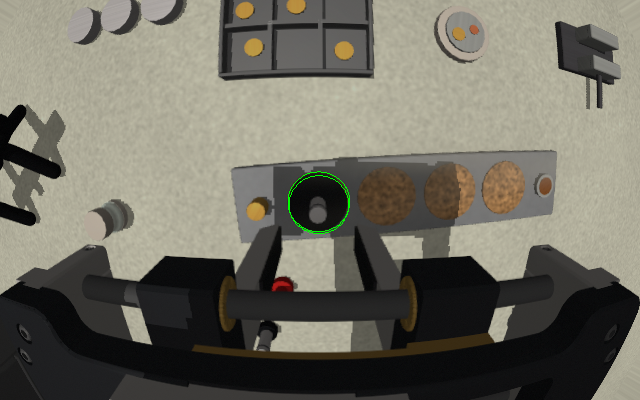

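die_54 stands upright and centred on seat_d at (319,203). Next is die_44.

Call:
servo_tool --commands '[0,0,0,-2.4,-2.3,0,4.5,0,0,0,-2.4,-2.3,0,4.5,0,0,0,-2.4,-2.3,0,4.5,0,0,0,-2.4,-2.3,0,4.5,0,0,0,-2.4,-2.3,0,4.5,0,0,0,-2.4,-2.3,0,4.5,0,0,0,-2.4,-2.3,0,4.5,0,0,0,-2.4,-2.3,0,4.5,0,0,0,0,0,2,4.5,0,0,0,0,0,2,4.5,0,0,0,0,0,0,4.5,0,0,0,0,0,0,4.5]'

```text
clock: 7.88
position: [0.439, 0.2831, 0.0717]
tool_rot: [1.0, -0.001, -0.003, 0.001]
force: [-0.0, -0.4, -0.1]
opening: 0.0452
```

```bash
python3 wv.py w9 .4404,.284,.012,.022 .4404,.284,.048,.007
```

```text
7.8833 [0.43899512 0.28306026 0.07169382] [ 9.99996220e-01 -5.58367837e-04 -2.52063889e-03  9.45645118e-04] 0.04518833662235994 [-0.02108237 -0.43631267 -0.09086845]
```

View pics/w9.png

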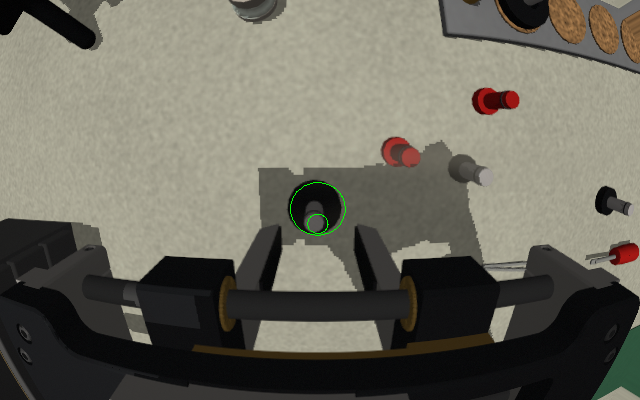

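die_44 is at (314,208), about 2 mm from the prediction. Correcting, descending and gripping.

Call:
servo_tool --commands '[0,0,0,0.2,-0.2,1.2,4.5,0,0,0,0,0,2,4.5,0,0,0,0,0,1.9,4.5,0,0,0,0,0,0,4.5,0,0,0,0,0,0,4.5,0,0,0,0,0,0,1,0,0,0,0,0,0,1,0,0,0,0,0,0,1,0,0,0,0,0,0,1,0,0,0,0,0,0,1,0,0,0,0,0,0,1]'

```text
clock: 8.85
position: [0.4433, 0.2859, 0.0235]
tool_rot: [1.0, -0.001, 0.0, -0.0]
force: [0.2, 0.6, 1.8]
opening: 0.0137
```

```bash
python3 wv.py w10 .441,.285,.012,.022 .441,.285,.048,.007; python3 fit.py w10 .012 .022 255 180 .441,.285
```

```text
8.85 [0.44333007 0.2859067  0.02352922] [ 9.99999764e-01 -5.30651306e-04  4.22628542e-04 -1.11287128e-04] 0.013745761568173 [0.16954385 0.5594484  1.82274665]
```

View pics/w10_fit.png

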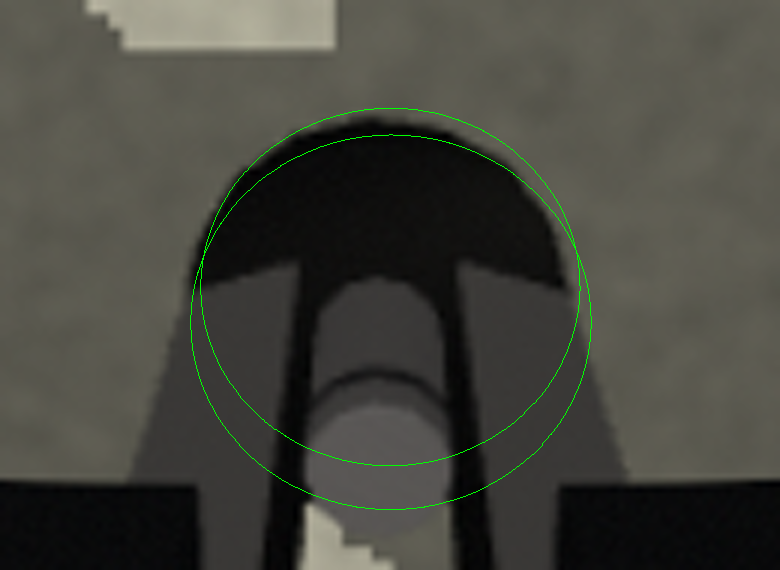

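Call:
servo_tool --commands '[0,0,0,0,0,-0.5,1,0,0,0,0,0,-2,1,0,0,0,0,0,-3,1,0,0,0,0,0,-2.5,1,0,0,0,1,1.3,0,1,0,0,0,2,2.6,0,1,0,0,0,2,2.6,0,1,0,0,0,2,2.6,0,1,0,0,0,2,2.6,0,1,0,0,0,2,2.6,0,1,0,0,0,2,2.6,0,1,0,0,0,2,2.6,0,1]'

```text
clock: 9.9
position: [0.5933, 0.0892, 0.103]
tool_rot: [1.0, -0.001, -0.0, -0.0]
force: [0.4, 0.2, -0.5]
opening: 0.0134
```

Call:
servo_tool --commands '[0,0,0,2,2.6,0,1,0,0,0,2,2.6,0,1,0,0,0,0.7,1,0,1,0,0,0,0,0,0,1,0,0,0,0,0,2,1,0,0,0,0,0,2,1,0,0,0,0,0,0.5,1,0,0,0,0,0,0,1,0,0,0,0,0,0,1,0,0,0,0,0,0,1]'

```text
clock: 10.73
position: [0.6403, 0.0291, 0.0594]
tool_rot: [1.0, -0.0, 0.001, 0.0]
force: [0.7, 0.5, 0.3]
opening: 0.0136
```

```bash
python3 wv.py w11 .6367,.0346,.015,.029 ;python3 fit.py w11 .0475 .022 255 165 .6367,.0346; python3 seat.py w11|grep -v 0.7
```

```text
10.7333 [0.6402668  0.02912731 0.0593855 ] [ 9.99999526e-01 -2.06890553e-04  9.47730206e-04  8.06653970e-05] 0.013599378554672378 [0.7087247  0.50370392 0.25402948]
[142   0  19  17 258] [0.8142 0.1649] [0.8142 0.165 ] [0.0162 0.0181]
[ 361  178   71   71 3900] [ 0.6422 -0.0308] [ 0.6416 -0.0316] [0.0567 0.0568]
[ 275  184   75   56 1454] [0.6504 0.0393] [0.6434 0.034 ] [0.0434 0.0566]
[210 191  55  66 328] [0.6392 0.082 ] [0.6333 0.092 ] [0.0536 0.042 ]
[520 193  17  23 293] [ 0.6489 -0.1578] [ 0.649 -0.158] [0.0203 0.0202]
[148 220  29  29 577] [0.6237 0.1613] [0.6231 0.1615] [0.0257 0.0301]
```

View pics/w11.png

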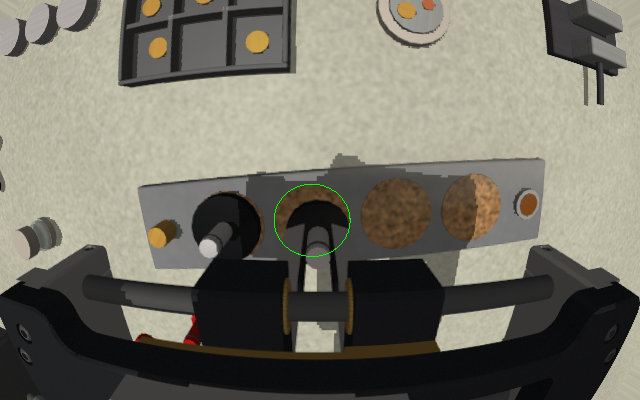

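View pics/w11_fit.png

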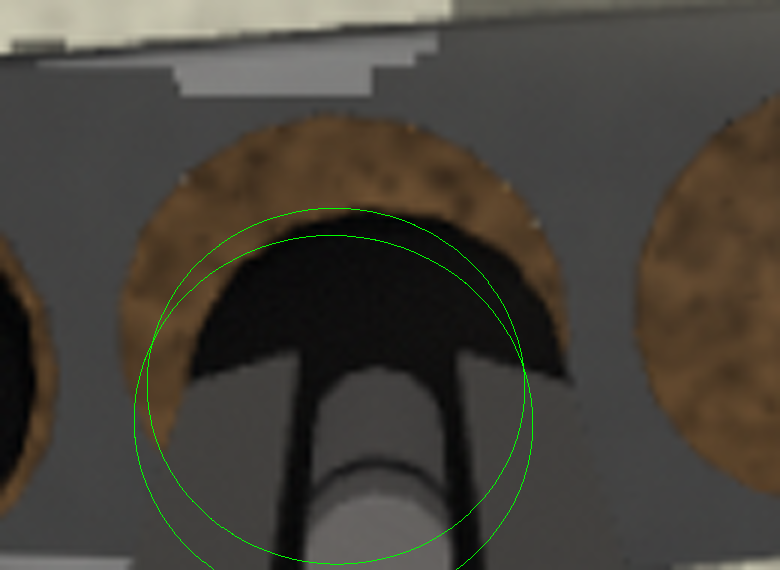

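The die is about 5 mm short in y. I'm correcting, lowering partway and checking again.

Call:
servo_tool --commands '[0,0,0,0.05,-0.52,0,1,0,0,0,0,0,0.8,1,0,0,0,0,0,0.6,1,0,0,0,0,0,0,1,0,0,0,0,0,0,1,0,0,0,0,0,0,1,0,0,0,0,0,0,1]'

```text
clock: 11.37
position: [0.6403, 0.0336, 0.0441]
tool_rot: [1.0, -0.001, 0.0, 0.0]
force: [-0.5, 0.5, 0.1]
opening: 0.0138
```

```bash
python3 wv.py w12 .6367,.0342,.015,.029 ;python3 fit.py w12 .0335 .022 255 165 .6367,.0342; python3 seat.py w12|grep -v 0.7
```

```text
11.3667 [0.64033553 0.03362342 0.04407595] [ 9.99999758e-01 -6.84136585e-04  1.24925105e-04  1.36908379e-05] 0.013763219694593825 [-0.52390812  0.4545503   0.05310663]
[137   0  20  11 160] [0.811  0.1652] [0.8111 0.1647] [0.0107 0.018 ]
[ 370  182   74   75 4310] [ 0.6423 -0.0308] [ 0.6415 -0.0315] [0.0568 0.0569]
[ 278  188   80   53 1326] [0.6512 0.0339] [0.6461 0.0341] [0.0385 0.0567]
[201 196  66  64 374] [0.6415 0.0832] [0.6356 0.0955] [0.0486 0.0484]
[534 198  17  23 299] [ 0.6488 -0.1582] [ 0.6484 -0.1582] [0.0196 0.0201]
[143 226  31  30 663] [0.6235 0.1615] [0.6232 0.1619] [0.0258 0.031 ]
```

View pics/w12_fit.png

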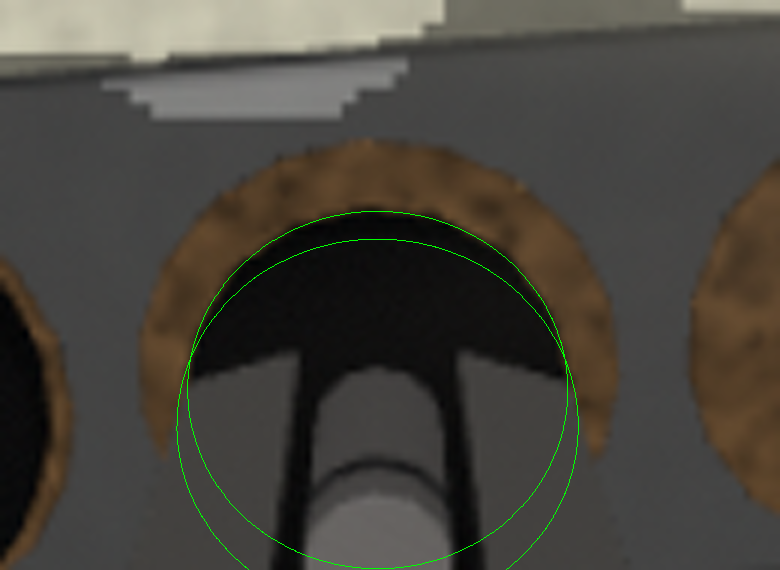

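Aligned to within 0.5 mm. Placing it.

Call:
servo_tool --commands '[0,0,0,0,0,0.3,1,0,0,0,0,0,0.2,1,0,0,0,0,0,0.1,1,0,0,0,0,0,0,1,0,0,0,0,0,0,1,0,0,0,0,0,0,1]'

```text
clock: 11.92
position: [0.6403, 0.0336, 0.0385]
tool_rot: [1.0, -0.001, 0.0, 0.0]
force: [-2.0, -1.0, 5.9]
opening: 0.0137
```

Call:
servo_tool --commands '[0,0,0,0,0,0,4.5,0,0,0,0,0,0,4.5,0,0,0,0,0,0,4.5,0,0,0,0,0,0,4.5,0,0,0,0,0,-2,4.5,0,0,0,0,0,-3,4.5,0,0,0,0,0,-3,4.5,0,0,0,0,0,0,4.5,0,0,0,0,0,0,4.5]'

```text
clock: 12.67
position: [0.6417, 0.0336, 0.1202]
tool_rot: [1.0, -0.001, 0.002, 0.0]
force: [0.7, -0.5, -0.2]
opening: 0.045
```

```bash
python3 wv.py w13 .6367,.0342,.027,.022 .6367,.0342,.063,.007 ; python3 seat.py w13|grep -v 0.7
```

```text
12.6667 [0.6416869  0.03359549 0.1201681 ] [ 9.99997302e-01 -5.81814061e-04  2.23388313e-03  2.57836809e-04] 0.0449672384915522 [ 0.73668379 -0.45626477 -0.17088271]
[220   9  19  18 249] [0.818  0.1177] [0.818 0.118] [0.0183 0.0181]
[ 357  169   57   58 2565] [ 0.6419 -0.0309] [ 0.6412 -0.0313] [0.0565 0.0561]
[ 288  174   60   58 1034] [0.6401 0.0343] [0.6363 0.0342] [0.0561 0.0564]
[246 179  34  46 184] [0.6405 0.0797] [0.6377 0.0866] [0.0447 0.0311]
[490 182  15  18 220] [ 0.6492 -0.1567] [ 0.6494 -0.1567] [0.0185 0.0193]
```

View pics/w13.png

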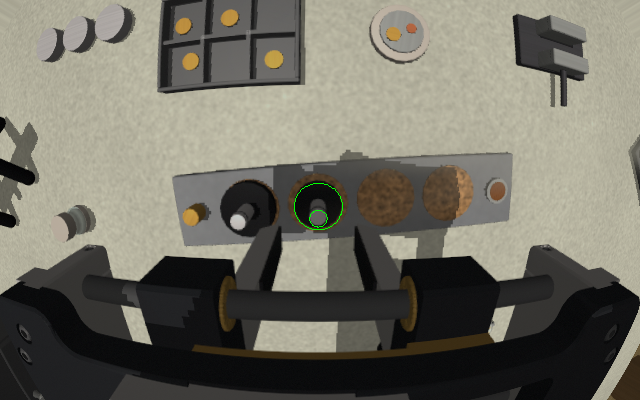

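Call:
servo_tool --commands '[0,0,0,-2.4,1.1,0,4.5,0,0,0,-2.4,1.1,0,4.5,0,0,0,-2.4,1.1,0,4.5,0,0,0,-2.4,1.1,0,4.5,0,0,0,-2.4,1.1,0,4.5,0,0,0,-2.4,1.1,0,4.5,0,0,0,-2.4,1.1,0,4.5,0,0,0,-2.4,1.3,0,4.5,0,0,0,0,0,2,4.5,0,0,0,0,0,2.6,4.5,0,0,0,0,0,0,4.5,0,0,0,0,0,0,4.5]'

```text
clock: 13.72
position: [0.4458, -0.0552, 0.0698]
tool_rot: [1.0, -0.001, -0.003, -0.001]
force: [-0.1, 0.2, 0.4]
opening: 0.0452
```

```bash
python3 wv.py w14 .444,-.057,.012,.017 .444,-.057,.048,.007
```

```text
13.7167 [ 0.44584747 -0.05520581  0.06975064] [ 9.99995206e-01 -6.73036185e-04 -2.80332727e-03 -1.13008224e-03] 0.04515226537977119 [-0.06471744  0.24009011  0.39790217]
```

View pics/w14.png

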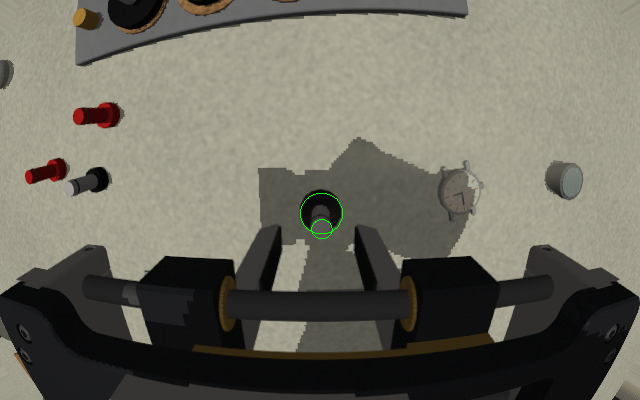

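die_44 stands centred on seat_c at (318,207). die_34 is at (321,212), within 1 mm of the prediction.

Call:
servo_tool --commands '[0,0,0,-0.3,0.15,1.3,4.5,0,0,0,0,0,2,4.5,0,0,0,0,0,1.9,4.5,0,0,0,0,0,0,4.5,0,0,0,0,0,0,4.5,0,0,0,0,0,0,1,0,0,0,0,0,0,1,0,0,0,0,0,0,1,0,0,0,0,0,0,1,0,0,0,0,0,0,1,0,0,0,0,0,0,1]'

```text
clock: 14.68
position: [0.4454, -0.0576, 0.0204]
tool_rot: [1.0, -0.001, 0.0, 0.0]
force: [0.4, 0.2, 2.4]
opening: 0.0134
```

```bash
python3 wv.py w15 .445,-.057,.012,.017 .445,-.057,.048,.007; python3 fit.py w15 .012 .017 255 180 .445,-.057
```

```text
14.6833 [ 0.44539648 -0.05763774  0.02042281] [ 9.99999735e-01 -6.06508468e-04  3.84264740e-04  1.22726371e-04] 0.013423825663947302 [0.41631418 0.16632732 2.36609114]
```

View pics/w15_fit.png

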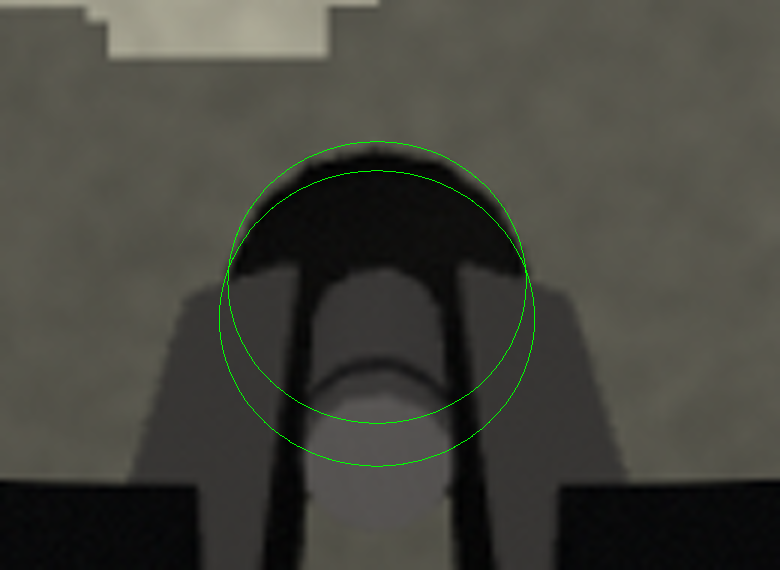

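Call:
servo_tool --commands '[0,0,0,0,0,-0.5,1,0,0,0,0,0,-2,1,0,0,0,0,0,-2.5,1,0,0,0,0,0,-1,1,0,0,0,1.5,-0.2,0,1,0,0,0,2.6,-0.35,0,1,0,0,0,2.6,-0.35,0,1,0,0,0,2.6,-0.35,0,1,0,0,0,2.6,-0.35,0,1,0,0,0,2.6,-0.35,0,1,0,0,0,2.6,-0.35,0,1,0,0,0,2.6,-0.35,0,1]'

```text
clock: 15.73
position: [0.643, -0.0309, 0.0793]
tool_rot: [1.0, -0.001, -0.0, -0.0]
force: [-0.5, -0.4, 0.4]
opening: 0.0136
```

Call:
servo_tool --commands '[0,0,0,0,0,0,1,0,0,0,0,0,1.5,1,0,0,0,0,0,1.5,1,0,0,0,0,0,0.5,1,0,0,0,0,0,0,1,0,0,0,0,0,0,1,0,0,0,0,0,0,1]'

```text
clock: 16.32
position: [0.6419, -0.0314, 0.0452]
tool_rot: [1.0, -0.001, 0.0, 0.0]
force: [0.1, -0.3, 0.3]
opening: 0.0134
```

```bash
python3 wv.py w16 .6414,-.0312,.015,.029 ;python3 fit.py w16 .0369 .017 255 165 .6414,-.0312; python3 seat.py w16|grep -v 0.7
```

```text
16.3167 [ 0.64188989 -0.03143401  0.04522672] [ 9.99999728e-01 -7.21208211e-04  1.47217460e-04  5.22291627e-05] 0.013430428835810648 [ 0.08677261 -0.32502533  0.31760618]
[123   0  19  14 216] [0.8148 0.1143] [0.815  0.1143] [0.0141 0.0182]
[ 279  183   80   56 2137] [ 0.6541 -0.0323] [ 0.6499 -0.0317] [0.0406 0.0566]
[ 194  191   74   69 1327] [0.645  0.0263] [0.6384 0.0339] [0.0529 0.0568]
[138 198  48  62 348] [0.6374 0.0807] [0.6344 0.0909] [0.0508 0.0402]
[468 199  23  26 449] [ 0.6487 -0.1564] [ 0.6485 -0.1566] [0.0203 0.0207]
```

View pics/w16_fit.png

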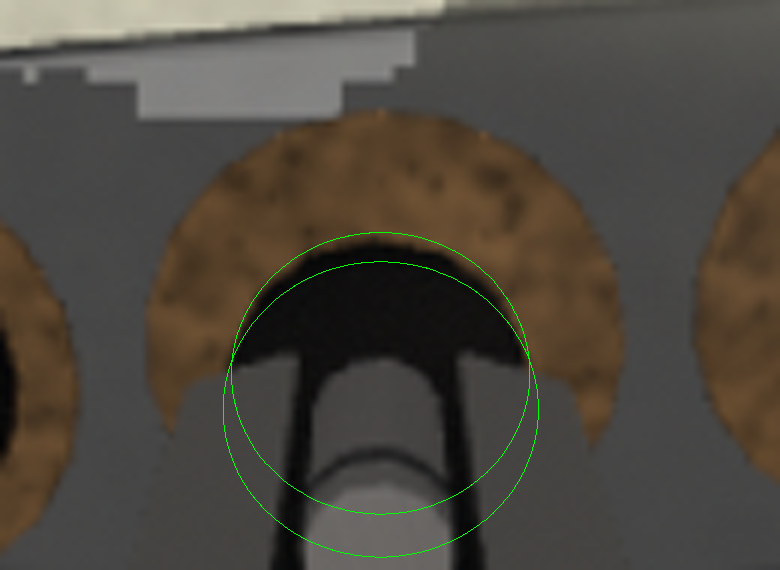

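The die is about 1.2 mm short in x. Correcting while lowering.

Call:
servo_tool --commands '[0,0,0,0.12,0,0.4,1,0,0,0,0,0,0.3,1,0,0,0,0,0,0.2,1,0,0,0,0,0,0.1,1,0,0,0,0,0,0,1,0,0,0,0,0,0,1,0,0,0,0,0,0,1]'

```text
clock: 16.95
position: [0.6434, -0.0312, 0.0355]
tool_rot: [1.0, -0.001, -0.0, -0.0]
force: [-1.7, 0.7, 5.4]
opening: 0.0137
```

Call:
servo_tool --commands '[0,0,0,0,0,0,4.5,0,0,0,0,0,0,4.5,0,0,0,0,0,0,4.5,0,0,0,0,0,0,4.5,0,0,0,0,0,-2,4.5,0,0,0,0,0,-3,4.5,0,0,0,0,0,-3.5,4.5,0,0,0,0,0,0,4.5,0,0,0,0,0,0,4.5]'

```text
clock: 17.7
position: [0.6451, -0.0317, 0.1227]
tool_rot: [1.0, -0.001, 0.003, 0.001]
force: [-0.6, 0.1, -0.2]
opening: 0.0447
```

```bash
python3 wv.py w17 .6414,-.0312,.027,.017 .6414,-.0312,.063,.007 ; python3 seat.py w17|grep -v 0.7
```

```text
17.7 [ 0.64510528 -0.03167629  0.12269659] [ 9.99996146e-01 -5.79761666e-04  2.64538898e-03  6.11398521e-04] 0.044739400445408264 [-0.58921943  0.1206372  -0.16739649]
[ 289  172   59   57 1662] [ 0.6434 -0.0321] [ 0.6417 -0.0316] [0.0554 0.0559]
[223 177  57  57 883] [0.6417 0.0295] [0.6367 0.0341] [0.0568 0.0564]
[180 183  36  53 225] [0.6347 0.0809] [0.6325 0.0896] [0.0551 0.0368]
[432 184  19  20 296] [ 0.6491 -0.1555] [ 0.6488 -0.1555] [0.0196 0.0205]
[130 206  23  21 336] [0.6246 0.1618] [0.6242 0.162 ] [0.0231 0.0315]
```

View pics/w17.png

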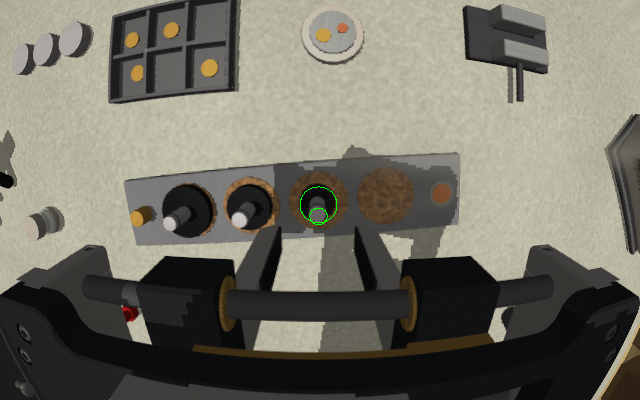

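Call:
servo_tool --commands '[0,0,0,-2.1,-2.35,0,4,0,0,0,-2.1,-2.35,0,4,0,0,0,-2.1,-2.35,0,4,0,0,0,-2.1,-2.35,0,4,0,0,0,-2.1,-2.35,0,4,0,0,0,-2.1,-2.35,0,4,0,0,0,-2.1,-2.35,0,4,0,0,0,-2.1,-2.35,0,4,0,0,0,0,0,2,4,0,0,0,0,0,2.5,4,0,0,0,0,0,0,4,0,0,0,0,0,0,4]'

```text
clock: 18.75
position: [0.4732, 0.1567, 0.0726]
tool_rot: [1.0, -0.001, -0.003, 0.0]
force: [-0.7, -0.6, 0.2]
opening: 0.0398
```

```bash
python3 wv.py w18 .4727,.157,.012,.012 .4727,.157,.048,.007
```

```text
18.75 [0.47316011 0.15672442 0.07255393] [ 9.99995267e-01 -5.88326914e-04 -3.00651145e-03  2.82779203e-04] 0.039841264145363126 [-0.68765473 -0.60669705  0.20255114]
```

View pics/w18.png

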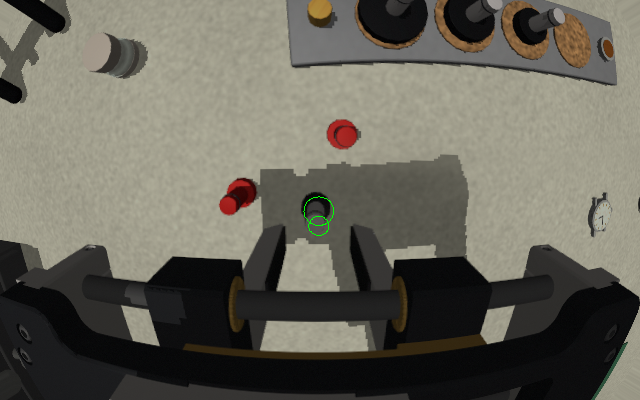

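```bash
python3 fit.py w18 .012 .012 255 165 .4727,.157 .4745,.159
```

```text
(no output)
```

View pics/w18_fit.png

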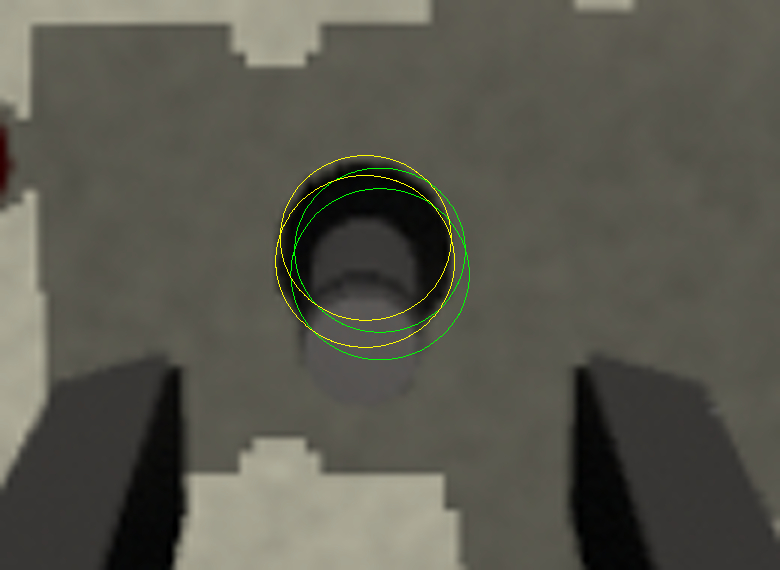

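die_24 is at (0.4742, 0.159), and the reds are well clear of the fingers. Gripping.

Call:
servo_tool --commands '[0,0,0,-0.1,-0.23,1.4,4,0,0,0,0,0,2,4,0,0,0,0,0,2.0,4,0,0,0,0,0,0,4,0,0,0,0,0,0,4,0,0,0,0,0,0,1,0,0,0,0,0,0,1,0,0,0,0,0,0,1,0,0,0,0,0,0,1,0,0,0,0,0,0,1,0,0,0,0,0,0,1]'

```text
clock: 19.72
position: [0.4751, 0.1593, 0.0217]
tool_rot: [1.0, -0.001, 0.001, -0.0]
force: [0.6, 0.4, 3.1]
opening: 0.0133
```

```bash
python3 wv.py w19 .4745,.159,.012,.012; python3 fit.py w19 .012 .012 255 180 .4742,.159
```

```text
19.7167 [0.47510296 0.15928191 0.02166147] [ 9.99999633e-01 -5.80980567e-04  6.28218554e-04 -3.43962265e-05] 0.013343001049238128 [0.6073188  0.36468067 3.07055097]
```

View pics/w19_fit.png

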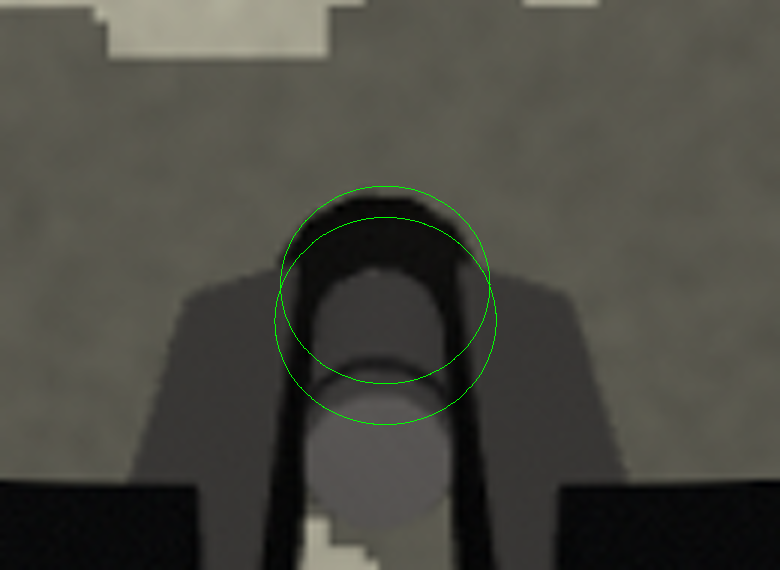

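Call:
servo_tool --commands '[0,0,0,0,0,-0.5,1,0,0,0,0,0,-2.5,1,0,0,0,0,0,-3,1,0,0,0,0,0,-3,1,0,0,0,0.9,1.3,0,1,0,0,0,1.8,2.7,0,1,0,0,0,1.8,2.7,0,1,0,0,0,1.8,2.7,0,1,0,0,0,1.8,2.7,0,1,0,0,0,1.8,2.7,0,1,0,0,0,1.8,2.7,0,1,0,0,0,1.8,2.7,0,1]'

```text
clock: 20.77
position: [0.6096, -0.0443, 0.1108]
tool_rot: [1.0, -0.001, -0.0, -0.0]
force: [-0.2, 0.3, 0.1]
opening: 0.0135
```

Call:
servo_tool --commands '[0,0,0,1.8,2.7,0,1,0,0,0,1.8,2.7,0,1,0,0,0,0,0,0,1,0,0,0,0,0,2,1,0,0,0,0,0,2,1,0,0,0,0,0,2,1,0,0,0,0,0,0.5,1,0,0,0,0,0,0,1,0,0,0,0,0,0,1,0,0,0,0,0,0,1]'

```text
clock: 21.6
position: [0.6462, -0.0971, 0.0476]
tool_rot: [1.0, -0.0, 0.001, 0.0]
force: [0.2, 0.2, -0.3]
opening: 0.0139
```

```bash
python3 wv.py w20 .6462,-.097,.015,.029 ;python3 fit.py w20 .0373 .012 255 165 .6462,-.097; python3 seat.py w20|grep -v 0.7
```

```text
21.6 [ 0.64618785 -0.09708656  0.04762667] [ 9.99999124e-01 -4.92515253e-04  1.17024237e-03  3.74671552e-04] 0.01392571651985467 [ 0.21737799  0.16305533 -0.25513486]
[ 196  189   73   71 2310] [ 0.6456 -0.0368] [ 0.6424 -0.0321] [0.0554 0.0567]
[128 196  60  64 981] [0.6432 0.022 ] [0.6382 0.0323] [0.0538 0.0554]
[ 83 202  40  42 205] [0.645  0.0808] [0.6418 0.0909] [0.0366 0.0414]
[384 204  27  28 584] [ 0.6487 -0.1549] [ 0.6485 -0.155 ] [0.0208 0.0203]
[ 42 226  24  24 392] [0.6236 0.1673] [0.6228 0.1677] [0.0264 0.0441]
```

View pics/w20_fit.png

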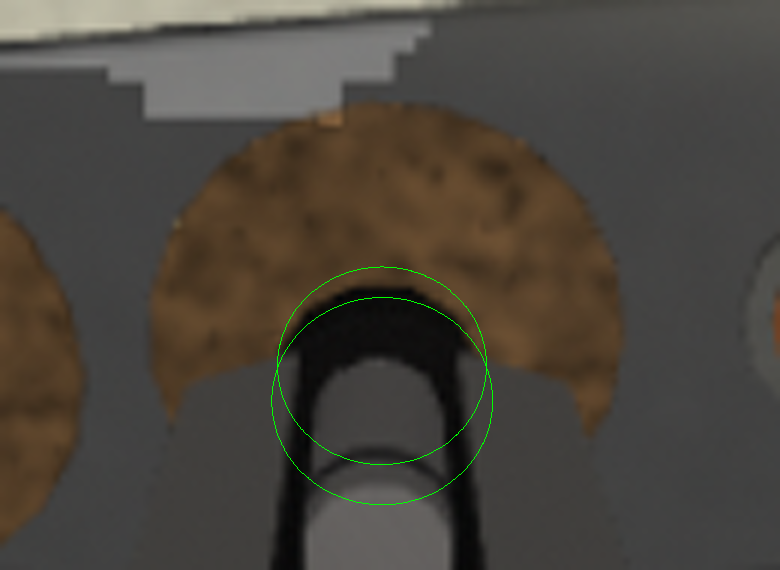

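View pics/w20.png

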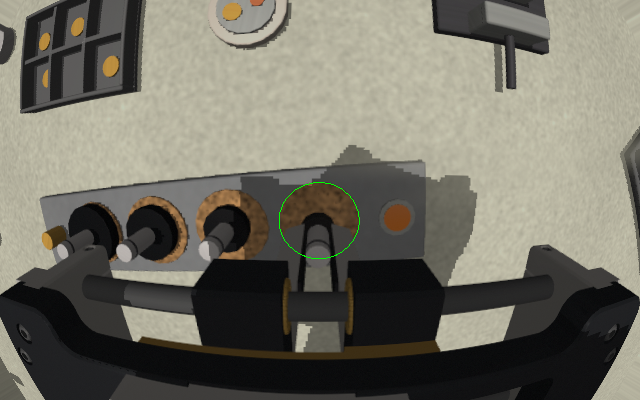

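Call:
servo_tool --commands '[0,0,0,0.2,0.04,0,1,0,0,0,0,0,0.4,1,0,0,0,0,0,0.1,1,0,0,0,0,0,0,1,0,0,0,0,0,0,1,0,0,0,0,0,0,1,0,0,0,0,0,0,1]'

```text
clock: 22.23
position: [0.6472, -0.0974, 0.041]
tool_rot: [1.0, -0.001, 0.0, -0.0]
force: [-0.4, -0.4, -0.5]
opening: 0.0135
```

```bash
python3 wv.py w21 .6462,-.097,.015,.029 ;python3 fit.py w21 .0323 .012 255 165 .6462,-.097; python3 fit.py w21 .015 .029 255 165 .6462,-.097 2>&1; cp pics/w21_fit.png pics/w21_seat.png; python3 fit.py w21 .0323 .012 255 165 .6462,-.097
```

```text
22.2333 [ 0.64722525 -0.09740023  0.04098712] [ 9.99999805e-01 -6.24206845e-04  1.80020328e-05 -4.58569388e-06] 0.013525469595892117 [-0.42916602 -0.38045586 -0.51998987]
```

View pics/w21_fit.png

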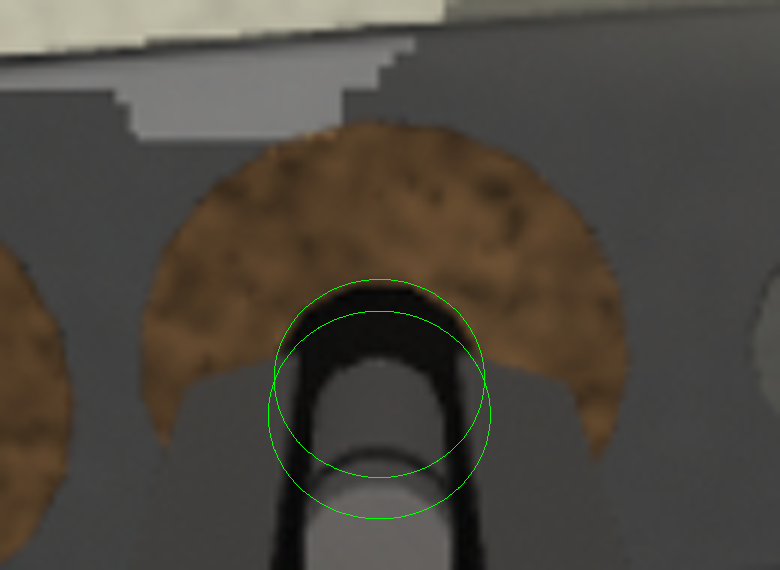

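View pics/w21_seat.png

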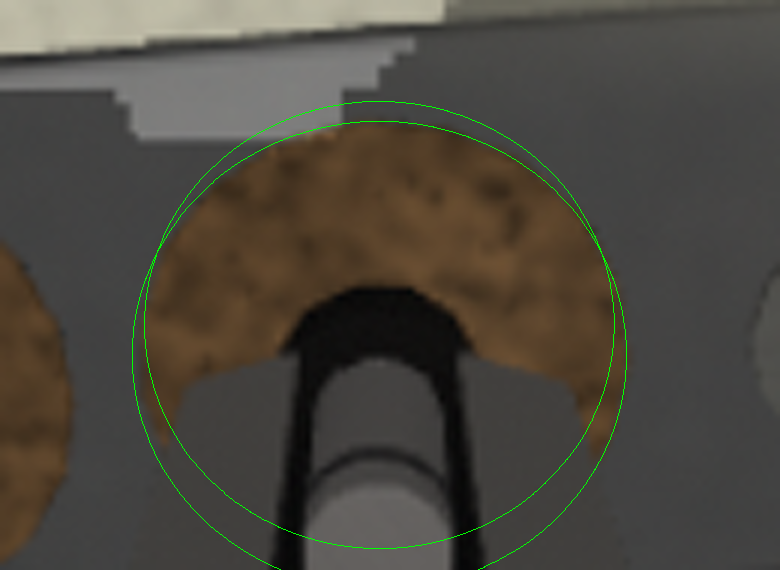

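Seat circle and die agree to within 0.7 mm. A small trim, then set down.

Call:
servo_tool --commands '[0,0,0,0.07,0.04,0.2,1,0,0,0,0,0,0.2,1,0,0,0,0,0,0.1,1,0,0,0,0,0,0,1,0,0,0,0,0,0,1,0,0,0,0,0,0,1]'

```text
clock: 22.78
position: [0.6482, -0.0979, 0.0367]
tool_rot: [1.0, -0.001, 0.0, 0.0]
force: [-2.2, 1.6, 5.3]
opening: 0.0135
```

Contact at the expected height. Releasing, rising and backing away so the top camera is clear.

Call:
servo_tool --commands '[0,0,0,0,0,0,4.5,0,0,0,0,0,0,4.5,0,0,0,0,0,0,4.5,0,0,0,0,0,0,4.5,0,0,0,0,0,-2,4.5,0,0,0,0,0,-3,4.5,0,0,0,0,0,-4,4.5,0,0,0,0,0,-3,4.5,0,0,0,-3,0,0,4.5,0,0,0,-3,0,0,4.5,0,0,0,-3,0,0,4.5,0,0,0,0,0,0,4.5]'

```text
clock: 23.78
position: [0.553, -0.0966, 0.1541]
tool_rot: [1.0, -0.001, -0.003, -0.001]
force: [-0.4, 0.1, -1.9]
opening: 0.0448
```

Call:
servo_tool --commands '[0,0,0,-2,3.5,0,4.5,0,0,0,-2,3.5,0,4.5,0,0,0,-2,3.5,0,4.5,0,0,0,-1,3.5,0,4.5,0,0,0,0,3.5,0,4.5,0,0,0,0,3.5,0,4.5,0,0,0,0,3.5,0,4.5,0,0,0,0,3.5,0,4.5,0,0,0,0,0,0,4.5,0,0,0,0,0,0,4.5,0,0,0,0,0,0,4.5]'

```text
clock: 24.7
position: [0.4877, -0.3771, 0.1555]
tool_rot: [1.0, -0.001, -0.0, -0.0]
force: [1.0, -0.7, -0.1]
opening: 0.0449
```

```bash
python3 - <<'E'
from h import *
print(get_obs()['position'])
c=get_calibration('top'); p,d=capture('top'); cv2.imwrite('pics/topF.png',cv2.resize(p[130:280,170:470],None,fx=2.6,fy=2.6,interpolation=cv2.INTER_CUBIC)[:,:,::-1])
s,_=capture('scene'); cv2.imwrite('pics/sceneF.png',cv2.resize(s[120:300,200:500],None,fx=2.6,fy=2.6,interpolation=cv2.INTER_CUBIC)[:,:,::-1])
m=(p.max(2)<50).astype(np.uint8); m[:148]=0;m[195:]=0;m[:,:235]=0;m[:,390:]=0
S=dict(a=(.6448,-.0966),b=(.64,-.0308),c=(.6353,.0349),d=(.6305,.1004))
n,l,st,ce=cv2.connectedComponentsWithStats(m)
for i in range(1,n):
    if st[i,4]<20: continue
    cs,_=cv2.findContours((l==i).astype(np.uint8),0,2); (x,y),r=cv2.minEnclosingCircle(cs[0])
    X=atz(c,x,y,.027); k=min(S,key=lambda k:np.hypot(*(X[:2]-S[k])))
    print(k,X.round(4),'err mm',((X[:2]-S[k])*1e3).round(1),'dia',round(2*(r+.5)*.78/c['fx']*1e3,1))
v,u=np.mgrid[0:400,0:640]
W=(np.stack([(u-c['cx'])/c['fx']*d,(v-c['cy'])/c['fy']*d,d],-1)-c['t'])@c['R']
for n_,(a,b) in dict(red1=(258,215),red2=(223,238),watch=(396,236),loupe=(447,224)).items(): print(n_,W[b,a].round(4))
E
```

```text
[ 0.48765998 -0.37710016  0.15549518]
a [ 0.6445 -0.0961  0.027 ] err mm [-0.3  0.5] dia 21.3
b [ 0.6395 -0.0295  0.027 ] err mm [-0.5  1.3] dia 29.3
c [0.6344 0.0345 0.027 ] err mm [-0.9 -0.4] dia 38.5
d [0.6307 0.0998 0.027 ] err mm [ 0.2 -0.6] dia 46.3
red1 [0.5281 0.1344 0.0396]
red2 [0.4822 0.2145 0.0404]
watch [ 0.4588 -0.1764  0.0094]
loupe [ 0.4744 -0.2919  0.0264]
```

View pics/topF.png

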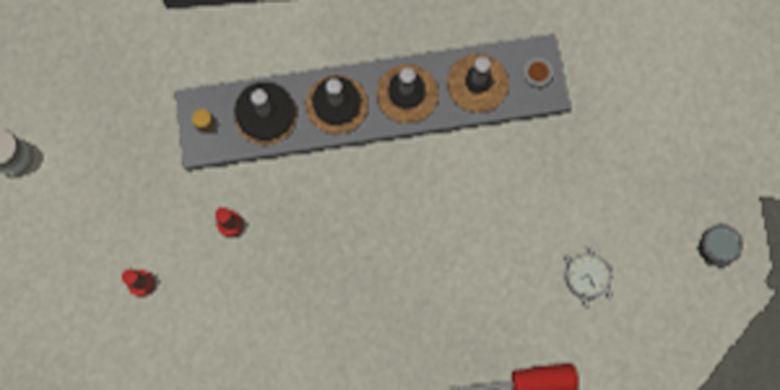

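View pics/sceneF.png

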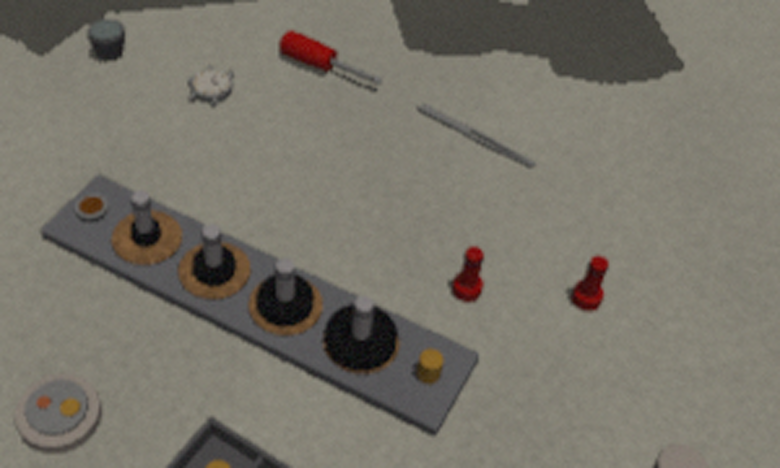

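All four dies are upright and centred to within about 1.5 mm, with the largest beside the post. The watch, loupe and reds have not moved. Handing in.

```bash
python3 -c "
from cell import order
print(order.finish_job())"
```

```text
the job is handed in; nothing more can be done
None
```

All four dies are back on the rack and the job is handed in. The brass post is beside seat_d, so die_54 is on seat_d, die_44 on seat_c, die_34 on seat_b and die_24 on seat_a. I handed in at about 25 s on the clock, with the gripper open and well clear of the rack.

- **Placement:** in the last top and scene pictures all four dies stand upright in that order. Each disc centre is within 1.4 mm of its seat centre.
- **Other things:** the watch and loupe measure within 0.5 mm of where they started. The two red look-alikes measure within 1 mm in position; their heights read about 3 mm lower than at the start, but the pictures show both standing as before.
- **Disagreements:** the top and wrist cameras differed by about 2 mm in y. That is about the stated calibration error, so I lined up each die with its seat in the wrist view. In the last top view the discs measured 3–8 mm under their true sizes, probably because the dark-pixel threshold cut their edges, but the size order is clear.

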